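# Shut and bolt the hatch of the insect tank

## Robot

A 7-joint arm with a two-finger parallel gripper is mounted at the origin on the work surface. World frame = base frame: x ahead of the robot, y to its left, z up, the work surface at z = 0. Lengths are in m, angles in degrees, forces in N, time in s.
With the tool pointing down it reaches from about 0.425 to 0.875 m from the base axis. Payload 4.7 kg.
Tool frame: the origin (TCP) lies midway between the tips of the shut fingers; the grasp point (between the pads) lies 19 mm behind it; z points along the fingers, y is the direction in which the jaws open and shut (so a half turn about z gives the same grasp; the last joint's range is limited). The gripper opens to 87 mm and grips with 3 to 60 N. Pads are 19 mm wide; open, the fingers measure 117 mm over their backs; the gripper's body (75 mm by 190 mm) begins 51 mm behind the grasp point.
Start: joints at [70.25, 18.392, -4.016, 83.108, 1.295, 78.541, -3.26], TCP at [0.228, -0.609, 0.223] pointing down, gripper open.
Joint ranges: [-163.93, 163.93], [-17.29, 119.83], [-79.2, 71.16], [3.27, 140.29], [-89.18, 269.18], [5.43, 117.66], [-154.24, 154.24]. Speed limits (degrees/s): [147.25, 147.25, 180, 180, 180, 180, 180].

## Interface

Orientations are given as [roll, pitch, yaw] about the fixed x, y, z axes, in that order (R = Rz(yaw) Ry(pitch) Rx(roll)).
In Python, from cell import env gives the robot as it stands. The module is installed in compiled form; this text tells all that it offers.
- The arm moves only by the tool servo_tool, never from a script. Its argument "plan" is a list of rows, each a list of 3 entries, a list of its own where there are three numbers: the opening, from 0 (shut) to 1 (fully open), then the shift along the tool's x, y, z in cm, then the turn, a rotation vector about the tool's x, y, z in degrees. A call has 1 to 20 rows; each row shifts and turns the pose as measured when the row begins, along the tool's axes as they then stand; what a row does not reach is not made up. A row lasts 1/12 s, in which the tool goes at most 41.7 mm and 7.16 degrees, less where a joint would pass 70% of its speed; a pose out of reach is approached as far as the arm can. A call is refused whole if a number of a shift passes 4.17 or a number of a turn 7.16, either way. A call with a gripper value outside its range is refused whole. The fingers move at their own pace and stop on an object; "force" is the grip in N (left out, the last holds). Time passes only in rows, so rows that do not move let the fingers close. It gives the time, the measured TCP pose, the force and the opening at its end, in the units of the state.
- env.get_obs(): the state, without advancing time (a new reading comes with each control period).
- env.read_camera(name): name is "scene" or "side" or "wrist"; returns a dict with "image" (400x640x3 uint8, blue, green, red), "fx", "fy", "cx", "cy" (pixels), "k1" (the pictures are not rectified: a ray, as slopes to the right and down, at radius r is drawn at 1 + k1 r^2 times it, then the intrinsics apply), "rvec" (rotation vector, rad) and "tvec" (3), from world to camera coordinates, as OpenCV has them; the wrist camera has in their place "T_tool_cam" (4x4, takes a point from camera to tool coordinates, whose origin is the TCP and whose axes are the flange's). Camera axes: x right, y down, z forward; pixel columns grow to the right and rows downward; lengths in m; the calibration is good to about 2 mm. A picture is of the moment at which its call begins: read the wrist's pose just before it. There is no depth.
- env.sign_off(): hands the job in, once; it reports no verdict.
The state is a dict: "time_s": time; "qpos": joint angles; "joint_velocities": joint speeds; "effort": joint torques, N m; "tool_pos": TCP position; "tool_rot": TCP orientation; "force": force on the tool from outside, world axes, zero at the start; "wrist_torque": the same for the moment, N m; "grip_width": finger opening in m.
Only numpy, scipy, OpenCV 4.12 (cv2) and the standard library are available. Lean on these libraries where they do the work, as an engineer would, in place of code of your own. Each camera call takes 0.05 s, during which the arm holds its last target. There are 200 camera calls.

## Task

The hatch in the lid of the insect tank has been left ajar with its bolt drawn back. Push the hatch down shut, then hold the bolt's spring catch down with one fingertip while the other finger slides the bolt by its knob fully home into the keeper, without forcing it, and let go so that the catch springs up and locks the bolt. It is all pushing and pressing: do not lift the hatch further open, and leave the things that lie on the tank where they are.

Things in the scene. Friction and masses are not known exactly. Their poses are not given: they have to be found in the camera images.
- tank: clear insect tank with a grey lid frame, 320 (x) by 380 mm (y), lid top 180 mm above the bench; fixed; origin at the centre of its underside. The hatch lies flush in the lid, hinged on its far (+x) side on a line at x = 140, z = 180 mm; shut, it spans x = -82 to 138, y = -160 to 50. In front (-x) lies the lid's fixed front board, beside it (+y) a fixed mesh panel.
- hatch (a joint): angle of the hatch in rad: 0 = shut, flush with the lid and on its stop, growing as its front (-x) edge rises; it starts ajar by 0.08 to 0.20. The hinge is stiff: the hatch stays at any small angle where it is left, and about 1 to 4 N down at its front edge moves it.
- hatch_edge (a point): point on the top face of the hatch's front frame bar (24 mm wide), 13 mm behind the free edge, 90 mm to the +y side of the bolt's centreline and clear of the bolt: a place to push the hatch down; 209 mm from the hinge line. Axes of the hatch: y along the hinge line, +x towards the hinge, z out of the top face.
- bolt (a joint): travel of the bolt in m along the hatch's -x axis: 0 = drawn (starts within 1 mm of it), 0.027 = home in the keeper, on its stop. 1.5 N of friction, but it moves only while the catch is down: its bar (12 mm wide, 10.5 mm high) has notches every 9 mm, and the catch's tooth, let up, drops into the one at 0, 9, 18 or 27 mm, with 1.5 mm of play each way.
- bolt_knob (a point): top centre of the bolt's upright round knob on the tail end of the bar: 14 mm across (18 mm cap on the top 6 mm), top 40 mm above the hatch's top face. Behind it (+x) is only the 2 mm base plate; it is pushed towards -x. Ahead of it the bar runs through two guides 14 mm high. Axes as for hatch_edge; moves with the bolt.
- catch (a joint): angle of the catch in rad: 0 = up, as its spring holds it, 0.34 = fully down on its stop. The bolt is free above about 0.21; hold it at 0.28 to 0.34. Pressing the rolled edge anywhere along its length takes about 3 N to start and 6 N to hold fully down, and a fingertip may slide along it.
- catch_edge (a point): top of the catch's rolled edge, half-way along. The catch is a slanting steel rocker plate beside the bar (+y), pivoted next to it; its free edge is an 8 mm bead, 66 mm long, parallel to the bolt, 48 mm from the bar's centreline, level with the drawn knob. Bead top above the hatch's top face: 29 mm when up, 19 mm when fully down; the bolt is free from 6.5 mm of pressing. Frame tips with the catch.
- keeper (a point): mouth of the keeper, the small steel bridge (18 mm high) on the lid's front board that receives the bolt: 8 mm in front of the hatch's free edge, in line with the bar, 7.5 mm above the lid
- petri: closed round petri dish, 92 mm across, 16 mm high, lying on the tank's mesh panel beside the hatch; origin at the centre of its underside; a bystander
- pot: small specimen pot with a white lid, 38 mm across, 45 mm high, standing on the tank's mesh panel beside the hatch; origin at the centre of its underside; a bystander
- lens: pocket lens with a black handle, 66 mm long, 12 mm thick, lying on the front board of the tank; origin under the centre of the lens; a bystander
- dropper: small dropper bottle, 28 mm across, 52 mm high, standing on the front board of the tank on the -y side of the keeper; origin at the centre of its underside; a bystander

How it is judged:
By the outcome, as a careful person would: the job done as asked, in the order asked, and still so for the second after the job is handed in, with the robot touching nothing.
It also fails if it takes over 48 s, if anything falls off the work surface, if the arm or the gripper's body presses on something with over 40 N, if the wrist force passes 120 N, or if a joint passes its speed limit or range.

## Working session

There is one attempt and no reset: what is moved stays moved. The work goes in short steps, Python scripts to look and compute and a tool call to move; the robot and the scene stay as the last step left them, time stands still between calls to the robot, and variables do not carry over. Pictures are saved under pics/ and viewed, about 8 in all and at most 12, crops included, and the job is handed in when it is done.

Besides the shell and the picture viewer there is one more tool, called after ">>>" as name(argument=value, ...), one argument or row to a line, values as JSON. servo_tool: Moves the arm, as the interface text tells. Its arguments: {"type":"object","properties":{"plan":{"type":"array"},"force":{"type":"number"}},"required":["plan"]}

```bash
mkdir -p pics
cat > h.py <<'E'
import numpy as np, cv2
from cell import env
from scipy.spatial.transform import Rotation as R
def cam(n):
    o=env.get_obs(); c=env.read_camera(n)
    if n=="wrist":
        T=np.eye(4); T[:3,:3]=R.from_euler('xyz',o['tool_rot'],degrees=True).as_matrix(); T[:3,3]=o['tool_pos']
        T=T@c['T_tool_cam']; c['Rwc']=T[:3,:3]; c['o']=T[:3,3]
    else:
        M=cv2.Rodrigues(np.array(c['rvec'],float))[0]; c['Rwc']=M.T; c['o']=-M.T@np.array(c['tvec']).ravel()
    c['K']=np.array([[c['fx'],0,c['cx']],[0,c['fy'],c['cy']],[0,0,1.]]); return c
def ray(c,uv):
    p=cv2.undistortPoints(np.array([[uv]],float),c['K'],np.array([c['k1'],0,0,0.]))[0,0]
    d=c['Rwc']@np.array([p[0],p[1],1]); return c['o'],d/np.linalg.norm(d)
def plane(c,uv,z):
    o,d=ray(c,uv); return o+d*(z-o[2])/d[2]
def tri(*rs):
    A=sum(np.eye(3)-np.outer(d,d) for o,d in rs); b=sum((np.eye(3)-np.outer(d,d))@o for o,d in rs)
    return np.linalg.solve(A,b)
def proj(c,P):
    P=np.atleast_2d(P); M=c['Rwc'].T
    return cv2.projectPoints(P.astype(float),cv2.Rodrigues(M)[0],-M@c['o'],c['K'],np.array([c['k1'],0,0,0.]))[0][:,0]
E
python3 - <<'E'
from h import *
o=env.get_obs(); print(o['time_s'],o['tool_pos'],o['tool_rot'],o['force'],o['grip_width'])
for n in("scene","side"):
    c=cam(n); cv2.imwrite(f"pics/{n}0.png",c['image']); print(n,c['o'],c['Rwc'][:,2],c['fx'],c['k1'])
c=cam("wrist"); print(c['T_tool_cam'])
E
```

```text
0.0 [ 0.22800051 -0.60808624  0.22143697] [-1.79887021e+02  5.33696240e-03  2.05601901e+01] [0.18617182 0.18154358 0.38883212] 0.08672433977269213
scene [1.2874236  0.48112056 0.71329671] [-0.69230708 -0.45021591 -0.56392955] 496.2258377161297 -0.1456226064921658
side [0.45774762 0.62620074 0.7355157 ] [ 0.17561769 -0.6968906  -0.69534303] 439.83692804981683 -0.058198651474453675
[[ 9.99705299e-04 -9.69071314e-01 -2.46778826e-01  6.63352349e-02]
 [ 9.99999383e-01  1.08826550e-03 -2.22475326e-04  2.69028091e-04]
 [ 4.84155339e-04 -2.46778451e-01  9.69071804e-01 -1.62916101e-01]
 [ 0.00000000e+00  0.00000000e+00  0.00000000e+00  1.00000000e+00]]
```

View pics/scene0.png

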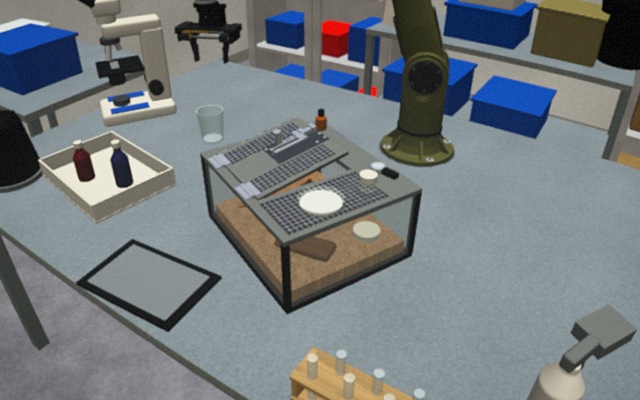

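View pics/side0.png

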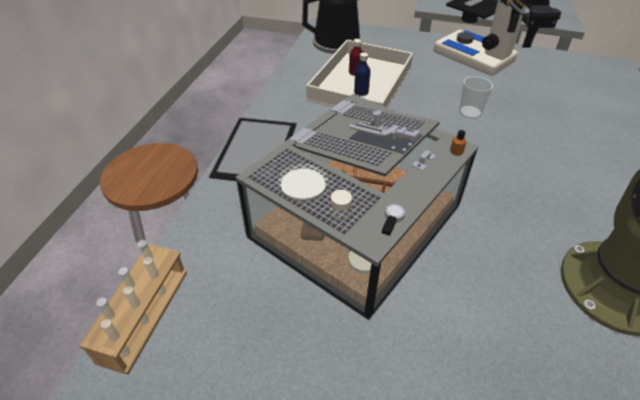

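The two views show the tank with its hatch ajar. In the side view the lid corners are at about (240,178), (368,255) and (477,150). In the scene view they are at about (203,155), (283,240) and (420,187).

Run:
```python
from h import *
s=cam("side"); c=cam("scene")
# corners tank frame: A(+x,+y) B(-x,+y) C(-x,-y) D(+x,-y)
for nm,k,pts in(("side",s,dict(A=(240,178),B=(368,255),C=(477,150))),("scene",c,dict(A=(283,240),B=(420,187),D=(203,155)))):
    P={q:plane(k,u,.18) for q,u in pts.items()}
    print(nm,{q:p.round(4) for q,p in P.items()}, 'AB',np.linalg.norm(P['A']-P['B']))
    d=P['A']-P['B']; print(np.degrees(np.arctan2(d[1],d[0])))
# hi-res crops
def crop(k,x0,x1,y0,y1,f): return cv2.resize(k['image'][y0:y1,x0:x1],None,fx=f,fy=f,interpolation=cv2.INTER_CUBIC)
a=crop(s,290,490,90,190,4); b=crop(c,195,435,105,185,3.3333); 
cv2.imwrite("pics/crop1.png",np.vstack([a[:,:800],b[:200,:800]][:2]))
```

```text
side {'A': array([0.7588, 0.075 , 0.18  ]), 'B': array([0.4936, 0.1906, 0.18  ]), 'C': array([ 0.3269, -0.1313,  0.18  ])} AB 0.28928634833232464
-23.55670971282108
scene {'A': array([0.7628, 0.0688, 0.18  ]), 'B': array([0.4728, 0.1957, 0.18  ]), 'D': array([ 0.6212, -0.2595,  0.18  ])} AB 0.3165158774469184
-23.626966908203396
```

View pics/crop1.png

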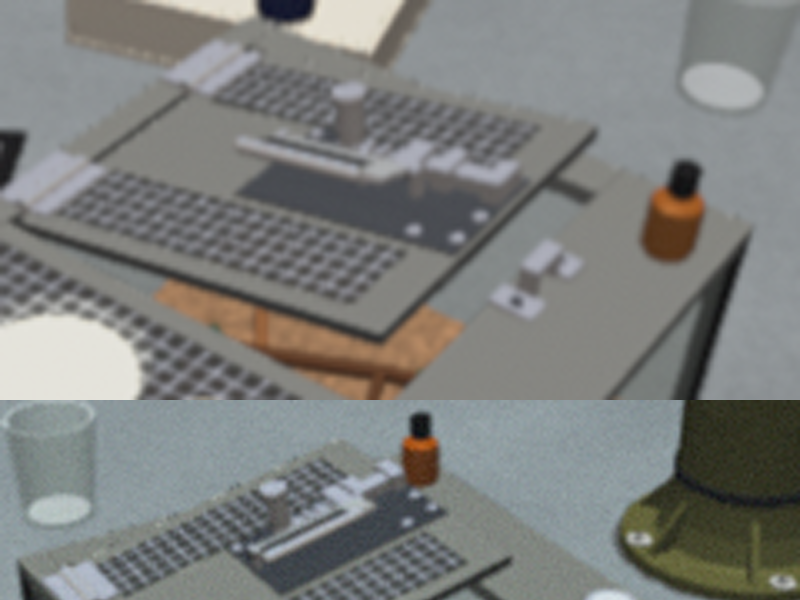

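>>> servo_tool(
  plan=[
    [0,[0,0,-3.5],[0,0,0]],
    [0,[0,0,-3.5],[0,0,0]],
    [0,[0,0,-3.5],[0,0,0]],
    [0,[0,0,-3.5],[0,0,0]],
    [0,[2.9,-2.4,0],[0,0,0]],
    [0,[2.9,-2.4,0],[0,0,0]],
    [0,[2.9,-2.4,0],[0,0,0]],
    [0,[2.9,-2.4,0],[0,0,0]],
    [0,[2.9,-2.4,0],[0,0,0]],
    [0,[2.9,-2.4,0],[0,0,0]],
    [0,[2.9,-2.4,0],[0,0,0]],
    [0,[2.9,-2.4,0],[0,0,0]],
    [0,[2.9,-2.4,0],[0,0,0]],
    [0,[2.9,-2.4,0],[0,0,0]],
    [0,[2.9,-2.4,0],[0,0,0]],
    [0,[2.9,-2.4,0],[0,0,0]],
    [0,[2.9,-2.4,0],[0,0,0]],
    [0,[2.9,-2.4,0],[0,0,0]],
    [0,[0,0,0],[0,0,0]],
  ],
  force=40,
)

```text
time_s: 1.83
tool_pos: [0.4998, -0.1322, 0.3657]
tool_rot: [-179.9, 0.0, 20.0]
force: [-1.0, 0.6, -0.1]
grip_width: 0.0006
```

>>> servo_tool(
  plan=[
    [0,[2.4,-1.8,0],[0,0,0]],
    [0,[2.4,-1.8,0],[0,0,0]],
    [0,[0,0,0],[0,0,7.1]],
    [0,[0,0,0],[0,0,7.1]],
    [0,[0,0,0],[0,0,7.1]],
    [0,[0,0,0],[0,0,7.1]],
    [0,[0,0,0],[0,0,7.1]],
    [0,[0,0,0],[0,0,7.1]],
    [0,[0,0,0],[0,0,1.5]],
    [0,[0,0,0],[0,0,0]],
    [0,[0,0,0],[0,0,0]],
  ],
)

```text
time_s: 2.75
tool_pos: [0.5338, -0.0753, 0.3646]
tool_rot: [-179.9, 0.2, -24.8]
force: [0.5, 0.0, -0.4]
grip_width: 0.0008
```

Run:
```python
from h import *
o=env.get_obs(); print(o['time_s'],o['tool_pos'],o['tool_rot'],o['force'],o['qpos'])
c=cam("wrist"); cv2.imwrite("pics/w1.png",c['image']); print(c['o'],c['fx'],c['k1'])
```

```text
2.75 [ 0.53375212 -0.07528241  0.36456891] [-179.94700958    0.18142122  -24.84742467] [ 0.48691119  0.0073801  -0.40548561] [  34.19906864    4.77269847  -30.97641192   83.88943487    2.34011796
   92.16366765 -111.45495345]
[ 0.59442739 -0.10420039  0.52727166] 289.60304704298653 0.00141068537278391
```

View pics/w1.png

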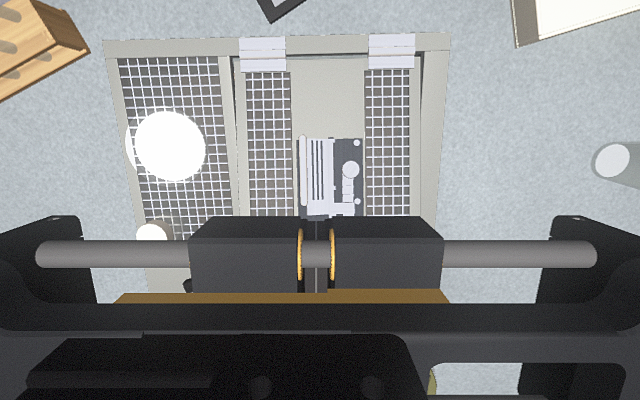

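The wrist view shows the far lid corners at about (103,42) and (450,36). The knob is at (350,169), and the catch bead is the light bar at u≈303, v 137–207.

Run:
```python
from h import *
c=cam("wrist"); s=cam("side"); g=cam("scene")
A=plane(c,(103,42),.18); D=plane(c,(450,36),.18)
d=A-D; print('A',A,'D',D,np.linalg.norm(d),'yaw',np.degrees(np.arctan2(-d[0],d[1])))
k=tri(ray(c,(350,169)),ray(s,(377.5,112.5)),ray(g,(276.6,131))); print('knob',k)
for n,q,uv in(('w',c,(350,169)),('s',s,(377.5,112.5)),('g',g,(276.6,131))): print(n,proj(q,k)-uv)
print(tri(ray(s,(377.5,112.5)),ray(g,(276.6,131))))
yaw=np.arctan2(-d[0],d[1]); ex=np.array([np.cos(yaw),np.sin(yaw),0]); ey=np.array([-ex[1],ex[0],0])
C=(A+D)/2-.16*ex; print('centre',C, 'knob in tank',(k-C)@ex,(k-C)@ey)
# hatch front corners in side: crop px -> (x/4+290,y/4+90); +y corner (383,338), -y corner (597,128)
for uv in((383/4+290,338/4+90-1),(597/4+290,128/4+90)):
    o,dd=ray(s,uv)
    # free edge: x=140-222cos a, z=180+222 sin a  -> solve along ray
    best=min(np.arange(0,.25,.0005),key=lambda a:abs(np.dot((o+dd*(.18+.222*np.sin(a)-o[2])/dd[2])-C,ex)-(.14-.222*np.cos(a))))
    P=o+dd*(.18+.222*np.sin(best)-o[2])/dd[2]; print('ang',best,P,(P-C)@ex,(P-C)@ey)
cr=cv2.resize(c['image'][120:240,270:400],None,fx=5,fy=5,interpolation=cv2.INTER_CUBIC); cv2.imwrite("pics/w1c.png",cr)
```

```text
A [0.76592703 0.07216245 0.18      ] D [ 0.61306588 -0.27298818  0.18      ] 0.3774857507122897 yaw -23.88771079626971
knob [ 0.5365259  -0.11487879  0.2432822 ]
w [[0.13612359 0.68721114]]
s [[-0.17322375 -0.19358057]]
g [[-0.06901891  0.22109981]]
[ 0.53609358 -0.11484757  0.24330681]
centre [ 0.54320192 -0.03562159  0.18      ] knob in tank 0.025990684371075136 -0.07517151615010312
ang 0.20750000000000002 [0.49335321 0.04256588 0.22573515] -0.07724037593959253 0.051303982972418956
ang 0.2125 [ 0.4129311  -0.139695    0.22682076] -0.0769678723301217 -0.14791114322691776
```

View pics/w1c.png

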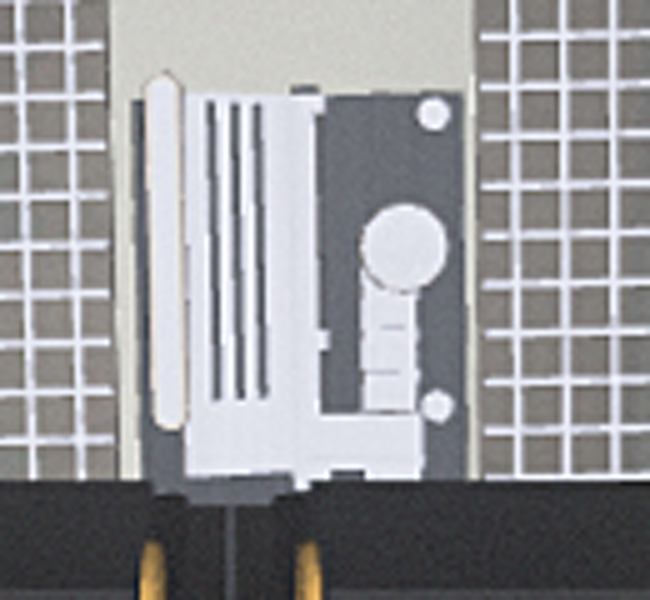

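>>> servo_tool(
  plan=[
    [0,[-2.5,-1.9,0],[0,0,-0.9]],
    [0,[-2.5,-1.9,1],[0,0,0]],
    [0,[-2.3,-1.8,2.5],[0,0,0]],
    [0,[0,0,3],[0,0,0]],
    [0,[0,0,3],[0,0,0]],
    [0,[0,0,2],[0,0,0]],
    [0,[0,0,1],[0,0,0]],
    [0,[0,0,0],[0,0,0]],
    [0,[0,0,0],[0,0,0]],
  ],
)

```text
time_s: 3.7
tool_pos: [0.4898, 0.0094, 0.2371]
tool_rot: [-179.9, -0.2, -23.7]
force: [-0.0, -0.9, -0.2]
grip_width: 0.0005
```

```bash
cat >> h.py <<'E'
YAW=np.radians(-23.85); C=np.array([.5432,-.0356,0]); EX=np.array([np.cos(YAW),np.sin(YAW),0]); EY=np.array([-EX[1],EX[0],0])
def tank(p): d=np.array(p)-C; return np.round([d@EX*1e3,d@EY*1e3,p[2]*1e3],1)
def st():
    o=env.get_obs(); print(o['time_s'],'tank mm',tank(o['tool_pos']),np.round(o['tool_rot'],2),'F',np.round(o['force'],1),o['grip_width'])
E
python3 - <<'E'
from h import *
st()
s=cam("side"); cv2.imwrite("pics/s2.png",cv2.resize(s['image'][70:240,270:490],None,fx=3.5,fy=3.5,interpolation=cv2.INTER_CUBIC))
E
```

```text
3.7 tank mm [-67.1  19.6 237.1] [-179.86   -0.19  -23.72] F [-0.  -0.9 -0.2] 0.00047183116866969564
```

View pics/s2.png

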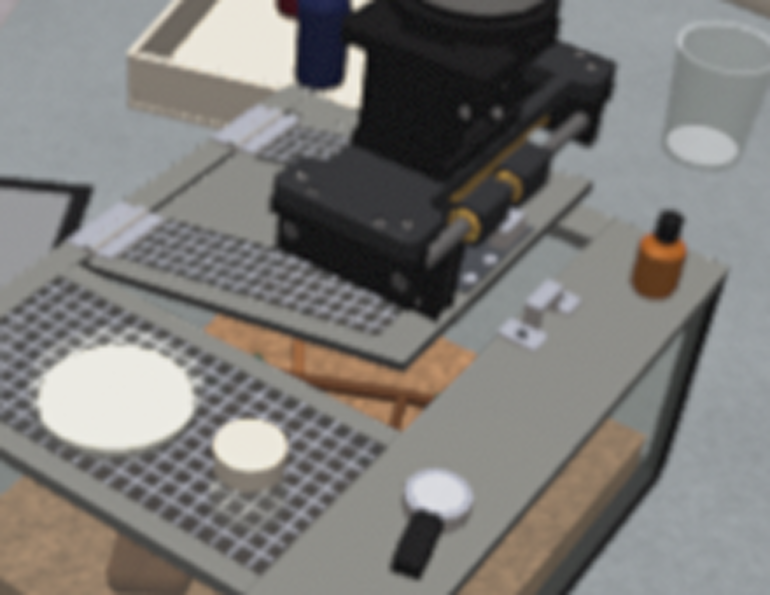

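The finger sits over the hatch's front bar with nothing else beneath it.

>>> servo_tool(
  plan=[
    [0,[0,0,0.6],[0,0,0]],
    [0,[0,0,0.6],[0,0,0]],
    [0,[0,0,0.6],[0,0,0]],
    [0,[0,0,0.6],[0,0,0]],
    [0,[-0.1,0,0.6],[0,0,0]],
    [0,[-0.1,0,0.6],[0,0,0]],
    [0,[0,0,0.6],[0,0,0]],
    [0,[0,0,0.6],[0,0,0]],
  ],
)

```text
time_s: 4.42
tool_pos: [0.4924, 0.0096, 0.1913]
tool_rot: [-179.7, -0.7, -23.8]
force: [-1.8, 0.4, 1.9]
grip_width: 0.0003
```

>>> servo_tool(
  plan=[
    [0,[-0.2,0,0.5],[0,0,0]],
    [0,[-0.1,0,0.5],[0,0,0]],
    [0,[0,0,0.3],[0,0,0]],
    [0,[0,0,0.3],[0,0,0]],
  ],
)

```text
time_s: 4.75
tool_pos: [0.4908, 0.0105, 0.1802]
tool_rot: [-179.8, -0.9, -23.9]
force: [-10.7, -1.5, 25.3]
grip_width: 0.0008
```

>>> servo_tool(
  plan=[
    [0,[0,0,-1],[0,0,0]],
    [0,[0,0,-3],[0,0,0]],
    [0,[0,0,-4],[0,0,0]],
    [0,[1.5,2,-4],[0,0,0]],
    [0,[2,2.5,-1],[0,0,0]],
    [0,[2,2.5,0],[0,0,0]],
    [0,[0,0,0],[0,0.7,0]],
    [0,[0,0,0],[0,0,0]],
    [0,[0,0,0],[0,0,0]],
  ],
)

```text
time_s: 5.5
tool_pos: [0.51, -0.075, 0.3107]
tool_rot: [-179.9, -1.6, -23.6]
force: [-0.2, -0.1, -1.0]
grip_width: 0.0007
```

Run:
```python
from h import *
st()
c=cam("wrist"); cv2.imwrite("pics/w2.png",c['image'])
s=cam("side"); cv2.imwrite("pics/s3.png",cv2.resize(s['image'][90:190,290:490],None,fx=4,fy=4,interpolation=cv2.INTER_CUBIC))
```

```text
5.5 tank mm [-14.4 -49.5 310.7] [-179.91   -1.6   -23.62] F [-0.2 -0.1 -1. ] 0.0006531247092329834
```

View pics/w2.png

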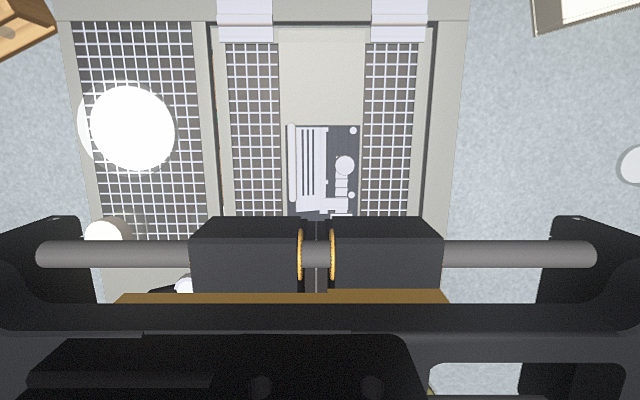

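The hatch now lies flush in its frame. The knob is at (345,164), and the bead is at u≈291, v 124–200.

Run:
```python
from h import *
c=cam("wrist"); s=cam("side")
print('knob',tank(plane(c,(345,164),.22)))
for v in(124,200): print('bead',tank(plane(c,(291.5,v),.207)))
g=cv2.cvtColor(c['image'],cv2.COLOR_BGR2GRAY)[140:190,325:365]
n,l,stt,ce=cv2.connectedComponentsWithStats((g>195).astype(np.uint8)); print(stt,ce+[325,140])
```

```text
knob [ 17.  -74.3 220. ]
bead [ 51.2 -26.4 207. ]
bead [-19.3 -25.6 207. ]
[[   2    0   38   50 1324]
 [   0    0    4   50  130]
 [  35    0    4   50   86]
 [  12   15   19   23  337]
 [  13   16    1    1    1]
 [  12   39   12    7   84]
 [  39   38    1    1    1]
 [  12   47   12    3   35]
 [  39   48    1    2    2]] [[345.10120846 162.46223565]
 [325.87692308 163.28461538]
 [361.25581395 165.08139535]
 [345.58160237 165.86350148]
 [338.         156.        ]
 [342.5        182.        ]
 [364.         178.        ]
 [342.65714286 188.02857143]
 [364.         188.5       ]]
```

View pics/s3.png

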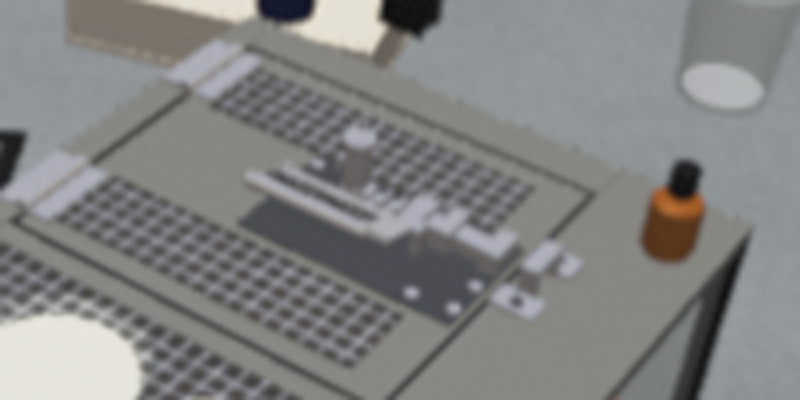

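>>> servo_tool(
  plan=[
    [0.4,[2.7,0,0],[0,-1.6,0]],
    [0.4,[2.7,0,1],[0,0,0]],
    [0.4,[0,0,2.5],[0,0,0]],
    [0.4,[0,0,2],[0,0,0]],
    [0.4,[0,0,1],[0,0,0]],
    [0.4,[0,0,0],[0,0,0]],
    [0.4,[0,0,0],[0,0,0]],
  ],
)

```text
time_s: 6.28
tool_pos: [0.5596, -0.0886, 0.2429]
tool_rot: [-180.0, 0.2, -22.9]
force: [0.4, -0.3, 0.2]
grip_width: 0.0332
```

Run:
```python
from h import *
st()
s=cam("scene"); a=cv2.resize(s['image'][80:180,230:370],None,fx=5,fy=5,interpolation=cv2.INTER_CUBIC)
cv2.imwrite("pics/g3.png",a)
```

```text
6.2833 tank mm [ 36.4 -41.8 242.9] [-179.97    0.21  -22.88] F [ 0.4 -0.3  0.2] 0.033161945027978604
```

View pics/g3.png

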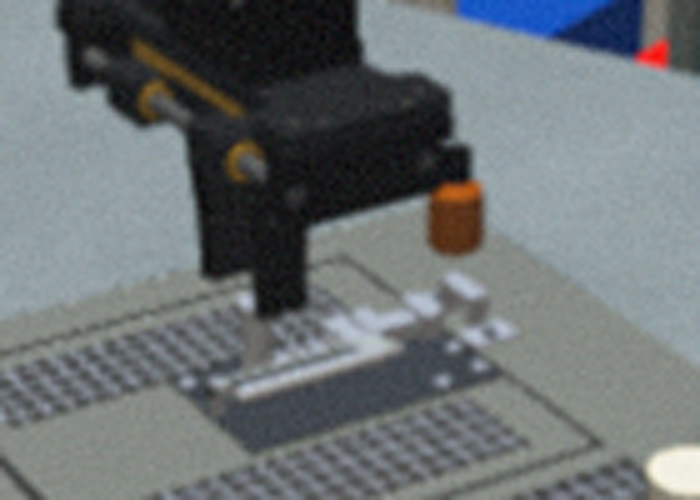

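>>> servo_tool(
  plan=[
    [0.4,[0.4,0.8,0],[0,0,0.9]],
    [0.4,[0,0,0],[0,0,0]],
    [0.4,[0,0,0],[0,0,0]],
  ],
)

```text
time_s: 6.58
tool_pos: [0.5614, -0.0978, 0.2466]
tool_rot: [-180.0, -0.1, -23.8]
force: [-0.1, 1.2, -0.5]
grip_width: 0.0348
```

```bash
python3 -c "
from h import *
st()"
```

```text
6.5833 tank mm [ 41.8 -49.5 246.6] [-1.7995e+02 -9.0000e-02 -2.3810e+01] F [-0.1  1.2 -0.5] 0.03480717522714117
```

>>> servo_tool(
  plan=[
    [0.4,[0,0,1],[0,0,0]],
    [0.4,[0,0,1],[0,0,0]],
    [0.4,[0,0,0.8],[0,0,0]],
    [0.4,[0,0,0.5],[0,0,0]],
    [0.4,[0,0,0.4],[0,0,0]],
    [0.4,[0,0,0.2],[0,0,0]],
    [0.4,[0,0,0],[0,0,0]],
  ],
)

```text
time_s: 7.17
tool_pos: [0.5632, -0.0974, 0.2063]
tool_rot: [-179.8, -0.4, -23.8]
force: [-1.0, -0.3, 3.0]
grip_width: 0.0346
```

```bash
python3 -c "
from h import *
st()"
```

```text
7.1667 tank mm [ 43.3 -48.4 206.3] [-179.83   -0.4   -23.83] F [-1.  -0.3  3. ] 0.034609740750310786
```

>>> servo_tool(
  plan=[
    [0.4,[-0.1,0.05,0.25],[0,0,0]],
    [0.4,[-0.1,0.05,0.25],[0,0,0]],
    [0.4,[-0.1,0,0.2],[0,0,0]],
    [0.4,[0,0,0.1],[0,0,0]],
    [0.4,[0,0,0.1],[0,0,0]],
  ],
)

```text
time_s: 7.58
tool_pos: [0.5639, -0.096, 0.2014]
tool_rot: [-179.6, -1.0, -23.8]
force: [-1.6, 0.4, 5.4]
grip_width: 0.0349
```

```bash
python3 -c "
from h import *
st()"
```

```text
7.5833 tank mm [ 43.4 -46.9 201.4] [-179.62   -0.96  -23.77] F [-1.6  0.4  5.4] 0.03493796789780699
```

>>> servo_tool(
  plan=[
    [0.4,[-0.2,0.25,0.25],[-0.3,-1,0]],
    [0.4,[-0.2,0.1,0.2],[0,0,0]],
    [0.4,[-0.1,0,0.2],[0,0,0]],
  ],
)

```text
time_s: 7.83
tool_pos: [0.562, -0.0969, 0.1982]
tool_rot: [-179.7, -0.5, -23.8]
force: [0.8, -0.1, 5.8]
grip_width: 0.0348
```

```bash
python3 -c "
from h import *
st()"
```

```text
7.8333 tank mm [ 42.  -48.5 198.2] [-179.72   -0.51  -23.75] F [ 0.8 -0.1  5.8] 0.0347711680367479
```

>>> servo_tool(
  plan=[
    [0.4,[-0.4,0.05,0.15],[0,0,0]],
    [0.4,[-0.4,0.05,0.15],[0,0,0]],
    [0.4,[-0.4,0.05,0.15],[0,0,0]],
  ],
)

```text
time_s: 8.08
tool_pos: [0.5575, -0.0965, 0.1984]
tool_rot: [-179.6, -1.6, -23.9]
force: [6.9, -1.2, 6.4]
grip_width: 0.035
```

```bash
python3 -c "
from h import *
st()"
```

```text
8.0833 tank mm [ 37.7 -49.9 198.4] [-179.56   -1.58  -23.89] F [ 6.9 -1.2  6.4] 0.03495361080920108
```

>>> servo_tool(
  plan=[
    [0.4,[-0.4,0,0.15],[0,-0.8,0]],
    [0.4,[-0.4,0,0.15],[0,-0.5,0]],
  ],
)

```text
time_s: 8.25
tool_pos: [0.5551, -0.0959, 0.1989]
tool_rot: [-179.5, -1.1, -24.0]
force: [4.5, -2.2, 4.3]
grip_width: 0.0349
```

```bash
python3 -c "
from h import *
st()"
```

```text
8.25 tank mm [ 35.3 -50.3 198.9] [-179.49   -1.1   -24.  ] F [ 4.5 -2.2  4.3] 0.034868633849486935
```

>>> servo_tool(
  plan=[
    [0.4,[-0.4,0,0.22],[0,-0.5,0]],
    [0.4,[-0.4,0,0.22],[0,-0.3,0]],
    [0.4,[-0.4,0,0.2],[0,-0.3,0]],
  ],
)

```text
time_s: 8.5
tool_pos: [0.5524, -0.0954, 0.1982]
tool_rot: [-179.4, -1.3, -24.2]
force: [6.2, -2.6, 7.0]
grip_width: 0.0346
```

```bash
python3 -c "
from h import *
st()
s=cam('side'); cv2.imwrite('pics/s4.png',cv2.resize(s['image'][70:190,290:490],None,fx=4,fy=4,interpolation=cv2.INTER_CUBIC))
"
```

```text
8.5 tank mm [ 32.6 -50.9 198.2] [-179.36   -1.26  -24.19] F [ 6.2 -2.6  7. ] 0.03459795494091985
```

View pics/s4.png

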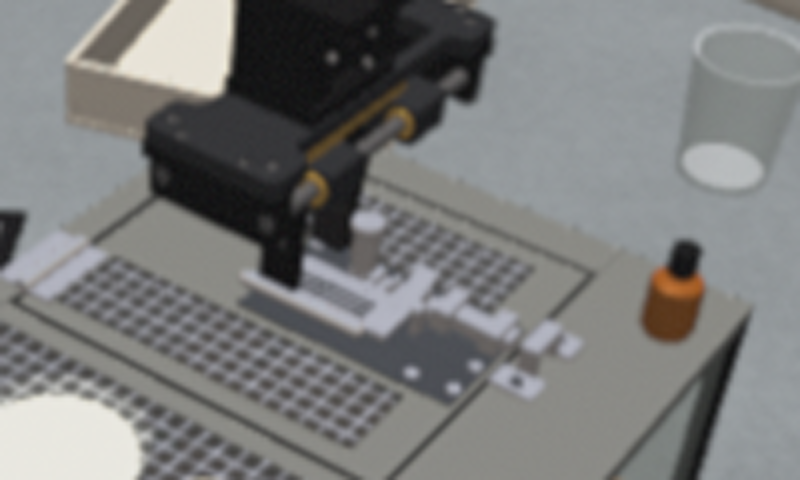

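The bolt is moving: the knob is about 4 mm ahead of its drawn place and the catch is held down.

>>> servo_tool(
  plan=[
    [0.4,[-0.5,0,0.22],[0,-0.5,-0.3]],
    [0.4,[-0.5,0,0.2],[0,-0.3,0]],
    [0.4,[-0.5,-0.05,0.2],[0,-0.3,0]],
    [0.4,[-0.5,-0.05,0.2],[0,-0.3,0]],
  ],
)

```text
time_s: 8.88
tool_pos: [0.5447, -0.0946, 0.1972]
tool_rot: [-179.4, -1.6, -24.2]
force: [3.7, -3.5, 5.5]
grip_width: 0.0347
```

```bash
python3 -c "
from h import *
st()"
```

```text
8.8833 tank mm [ 25.3 -53.4 197.2] [-179.4    -1.56  -24.2 ] F [ 3.7 -3.5  5.5] 0.034747029531473655
```

>>> servo_tool(
  plan=[
    [0.4,[-0.5,-0.2,0.17],[-0.3,-0.7,-0.4]],
    [0.4,[-0.5,-0.15,0.17],[-0.2,-0.5,-0.2]],
    [0.4,[-0.5,-0.1,0.17],[0,-0.4,0]],
  ],
)

```text
time_s: 9.13
tool_pos: [0.5399, -0.0937, 0.1971]
tool_rot: [179.8, -1.3, -24.0]
force: [6.3, -3.0, 6.7]
grip_width: 0.0347
```

```bash
python3 -c "
from h import *
st()"
```

```text
9.1333 tank mm [ 20.5 -54.5 197.1] [179.84  -1.29 -23.99] F [ 6.3 -3.   6.7] 0.03474920381332979
```

>>> servo_tool(
  plan=[
    [0.4,[-0.5,-0.35,0.17],[0.2,-0.5,-0.2]],
    [0.4,[-0.5,-0.3,0.17],[0,-0.4,0]],
    [0.4,[-0.5,-0.25,0.17],[0,-0.4,0]],
  ],
)

```text
time_s: 9.38
tool_pos: [0.5373, -0.0925, 0.1971]
tool_rot: [179.6, -1.5, -24.3]
force: [5.9, -4.8, 5.0]
grip_width: 0.0351
```

```bash
python3 -c "
from h import *
st()"
```

```text
9.3833 tank mm [ 17.6 -54.4 197.1] [179.57  -1.48 -24.31] F [ 5.9 -4.8  5. ] 0.03507299978837104
```

>>> servo_tool(
  plan=[
    [0.4,[-0.5,-0.35,0.2],[0.2,-0.5,-0.4]],
    [0.4,[-0.5,-0.3,0.17],[0.2,-0.4,-0.2]],
    [0.4,[-0.5,-0.25,0.17],[0,-0.4,0]],
  ],
)

```text
time_s: 9.63
tool_pos: [0.5352, -0.0915, 0.1972]
tool_rot: [179.5, -1.7, -24.3]
force: [4.4, -6.3, 5.3]
grip_width: 0.0348
```

```bash
python3 -c "
from h import *
st()
s=cam('side'); cv2.imwrite('pics/s5.png',cv2.resize(s['image'][70:190,290:490],None,fx=4,fy=4,interpolation=cv2.INTER_CUBIC))
"
```

```text
9.6333 tank mm [ 15.3 -54.4 197.2] [179.52  -1.72 -24.26] F [ 4.4 -6.3  5.3] 0.03475074696751595
```

View pics/s5.png

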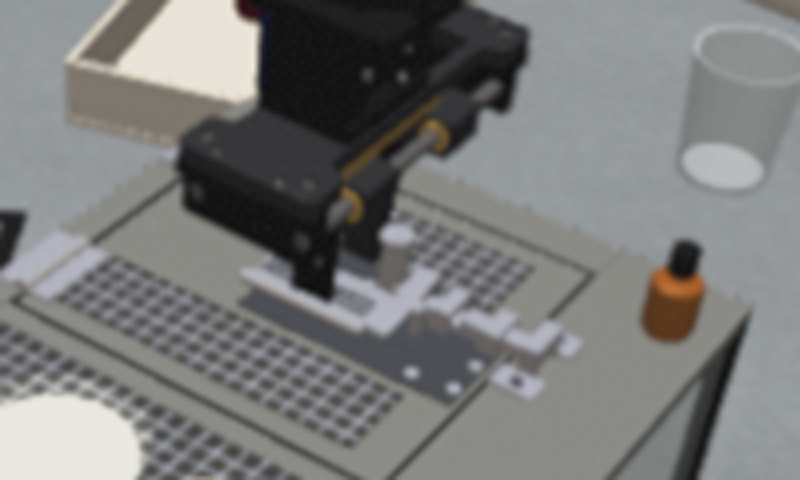

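```bash
python3 -c "
from h import *
s=cam('side')
for uv in((358,132+80),(369,220),(399,232)): print(tank(plane(s,(uv[0]/4+290,uv[1]/4+70),.22)))
"
```

```text
[ 18.9 -76.4 220. ]
[ 10.8 -74.1 220. ]
[ -6.4 -75.  220. ]
```

>>> servo_tool(
  plan=[
    [0.4,[-0.5,-0.1,0.17],[0.2,-0.5,-0.3]],
    [0.4,[-0.55,-0.1,0.17],[0.2,-0.4,0]],
    [0.4,[-0.55,-0.1,0.17],[0,-0.4,0]],
  ],
)

```text
time_s: 9.98
tool_pos: [0.5309, -0.09, 0.1977]
tool_rot: [179.9, -1.9, -24.3]
force: [7.7, -3.8, 4.5]
grip_width: 0.0348
```

```bash
python3 -c "
from h import *
st()"
```

```text
9.9833 tank mm [ 10.7 -54.7 197.7] [179.91  -1.88 -24.29] F [ 7.7 -3.8  4.5] 0.03480079188957861
```

>>> servo_tool(
  plan=[
    [0.4,[-0.5,0,0.17],[0.2,-0.5,-0.3]],
    [0.4,[-0.5,0,0.17],[0,-0.4,0]],
  ],
)

```text
time_s: 10.15
tool_pos: [0.5303, -0.09, 0.1984]
tool_rot: [-179.7, -2.3, -24.1]
force: [10.4, -2.8, 1.8]
grip_width: 0.0348
```

```bash
python3 -c "
from h import *
st()
s=cam('side'); cv2.imwrite('pics/s6.png',cv2.resize(s['image'][70:190,290:490],None,fx=4,fy=4,interpolation=cv2.INTER_CUBIC))
"
```

```text
10.15 tank mm [ 10.2 -55.  198.4] [-179.71   -2.27  -24.11] F [10.4 -2.8  1.8] 0.03482301805104919
```

View pics/s6.png

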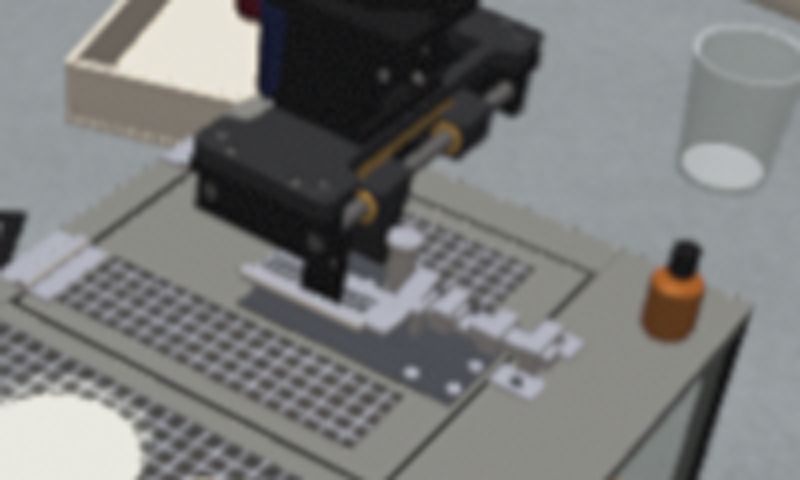

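The bolt has reached its stop: the last push moved it 0.5 mm while the force rose. Next I lift straight up so the catch springs up, then back off.

>>> servo_tool(
  plan=[
    [0.4,[-0.2,0,-0.3],[0,0,0]],
    [0.4,[-0.1,0,-0.5],[0,0,0]],
    [0.4,[0,0,-0.6],[0,0,0]],
    [0.4,[0.3,0,-0.8],[0,0,0]],
    [0.4,[0.5,0,-2],[0,0,0]],
    [0.4,[0,0,-4],[0,0,0]],
    [0.4,[0,0,-4],[0,0,0]],
    [0.4,[-3,0,0],[0,0,0]],
    [0.4,[-3,0,0],[0,0,0]],
    [0.4,[0,0,0],[0,0,0]],
    [0.4,[0,0,0],[0,0,0]],
  ],
)

```text
time_s: 11.12
tool_pos: [0.47, -0.0659, 0.3237]
tool_rot: [-179.9, -1.5, -24.1]
force: [-0.5, -0.8, -0.7]
grip_width: 0.0348
```

Run:
```python
from h import *
st()
c=cam("wrist"); s=cam("side")
a=cv2.resize(s['image'][90:190,290:490],None,fx=3,fy=3,interpolation=cv2.INTER_CUBIC)
b=cv2.resize(c['image'][60:240,220:420],None,fx=3,fy=3,interpolation=cv2.INTER_CUBIC)[:,:600]
cv2.imwrite("pics/f.png",np.vstack([a,b])[:840]); cv2.imwrite("pics/f2.png",cv2.resize(np.vstack([a,b]),(429,600)))
```

```text
11.1167 tank mm [-54.7 -57.3 323.7] [-179.87   -1.53  -24.14] F [-0.5 -0.8 -0.7] 0.0347801791677564
```

I've used up the picture views, so the remaining checks are numeric. I'll locate the knob by mask, and compare the catch bead with the earlier image taken while it was up.

Run:
```python
from h import *
c=cam("wrist"); s=cam("side")
# catch bead: template match of pre-press (s3: up) and pressed (s6: down, shifted 80 rows) bead's free far end
now=cv2.resize(s['image'][90:190,290:490],None,fx=4,fy=4,interpolation=cv2.INTER_CUBIC)
up=cv2.imread("pics/s3.png"); dn=cv2.imread("pics/s6.png")[80:]
def m(T,I,x0,x1,y0,y1,r=24):
    q=cv2.matchTemplate(I[y0-r:y1+r,x0-r:x1+r],T[y0:y1,x0:x1],cv2.TM_CCOEFF_NORMED); _,v,_,l=cv2.minMaxLoc(q); return round(v,3),l[0]-r,l[1]-r
print('bead now vs up',m(up,now,236,290,150,215)); print('bead now vs down',m(dn,now,236,290,160,220)); print('down vs up',m(up,dn,236,290,150,215))
print('hatch corner vs shut',m(up,now,550,620,170,220)); print('knob now vs s3 (drawn)',m(up,now,335,380,120,160,60),'vs s6 (home)',m(dn,now,385,425,145,190,40))
for n,b in(('dropper',(630,710,150,270)),('petri',(30,140,320,370))): print(n,m(up,now,*b))
g=cv2.cvtColor(c['image'],cv2.COLOR_BGR2GRAY)
cen=proj(c,C+EX*-.0105+EY*-.0745+[0,0,.22])[0]; print('expected home knob px',cen)
cen0=proj(c,C+EX*.0165+EY*-.0745+[0,0,.22])[0]; print('drawn',cen0)
x,y=cen.astype(int); r=g[y-30:y+30,x-22:x+22]
h=cv2.HoughCircles(cv2.resize(r,None,fx=4,fy=4,interpolation=cv2.INTER_CUBIC),cv2.HOUGH_GRADIENT,1,30,param1=120,param2=15,minRadius=30,maxRadius=50)
if h is not None:
    for a in h[0][:4]:
        uv=a[:2]/4+[x-22,y-30]; print(uv,a[2]/4,tank(plane(c,uv,.22)))
# bolt tip beyond the keeper, wrist row list
```

```text
bead now vs up (0.999, 0, 0)
bead now vs down (0.573, 8, -10)
down vs up (0.781, -8, 12)
hatch corner vs shut (0.998, 0, 0)
knob now vs s3 (drawn) (0.906, 47, 21) vs s6 (home) (0.896, 0, 0)
dropper (1.0, 0, 0)
petri (1.0, 0, 0)
expected home knob px [334.12653734 149.46790984]
drawn [334.44400633 119.03296839]
[335.625 148.875] 9.3 [-10.  -75.9 220. ]
```

```bash
python3 -c "
from h import *
s=cam('side')['image'];o=cv2.imread('pics/side0.png')
for n,(x0,x1,y0,y1) in dict(pot=(328,356,185,215),lens=(378,408,200,238)).items(): print(n,np.abs(s[y0:y1,x0:x1].astype(int)-o[y0:y1,x0:x1]).mean())
print(env.sign_off())"
```

```text
pot 1.6654761904761906
lens 1.7698830409356725
the job is handed in; nothing more can be done
None
```

The hatch is shut, the bolt is fully home in the keeper, and the catch has sprung up and locked it. I handed the job in at about 11 s, with the arm clear of everything.

- **Hatch:** I pushed it down with the shut fingertips at the `hatch_edge` point until it met its stop, with the tip at z = 0.180 m and about 25 N at the end. The last check against the picture of it shut showed no shift.
- **Bolt:** One finger held the catch down while the other slid the knob forward until the bolt stopped, with at most about 10 N sideways. Between the wrist-camera readings the knob went from x = 17 to -10 mm in the tank's frame. That is 27 mm, the full travel.
- **Catch:** I lifted the fingers and the catch sprang back. Its edge matched the earlier picture of it up (0.999, no shift).
- **Bystanders:** The dropper bottle and petri dish matched exactly. The pot and lens areas differed only at about noise level.

**Weaker points:**
- While sliding, the tool drifted about 5 mm sideways and tilted about 2°, and the tip read 197–198 mm against a nominal 199 mm.
- In the last step of the push the down-force fell to about 2 N, below the 6 N it takes to hold the catch fully down. The bolt was already at its stop by then.
- The 12-picture limit was reached before the final view, so the last checks were numeric only.

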